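Wedge the bench burner tight on its clamping board

TASK

Fix the bench burner on its clamping board: with its wooden foot slid back flat against the fixed fence, stand the wooden wedge, thin end down, in the slot between the foot and the adjustable stop and tap or press it down until it locks tight and stays so. Work gently: the wedge must not be overdriven or the foot splits, the burner stays standing, and the other things on the bench are left where they are.

Things in the scene. Friction and masses are not known exactly. Their poses are not given: they have to be found in the camera images.
- board: Fixed plywood board, 130 (x) by 250 (y) by 15 mm thick; origin at the centre of its underside. At its +y end a fixed dark wooden fence, 100 mm along x, top 55 mm over the table; its bearing face is the plane y = +85 mm, looking to -y. Towards -y stands the adjustable stop. The burner's foot stands on the board between the two and slides along y.
- stop_edge (a point): Middle of the slot-side top edge of the adjustable stop, a dark wooden block 90 mm along x, 28 mm along y, top 55 mm over the table, too firmly held for the robot to shift. It is set a little nearer or farther along the board's y each time. The upper 25 mm of its slot face lean, narrowing the slot downwards by 1 mm in 20; below that it is cut back a little. Axes as the board's.
- burner: Loose bench burner, about 0.5 kg: pale wooden foot 70 (x) by 120 (y, at the top) by 40 mm high; brass torch on a column near its +y end, 110 mm high over the foot. Origin at the centre of the underside. The flat +y end face, 60 mm from the origin, goes against the fence (origin then at board y = +25 mm). It starts 3 to 5 mm short of it, a little askew.
- burner_knob (a point): Middle of the burner's brass carrying knob, an upright cylinder 18 mm across and 34 mm high on top of the foot (top 74 mm over the foot's underside), centred 15 mm to -y of the burner's origin. This point is 57 mm over the foot's underside. Handy to hold and slide the burner with; sliding it takes about 5 N, more if it is pressed down.
- foot_edge (a point): Middle of the slot-side (-y) top edge of the burner's foot, 40 mm over its underside. This end face leans like the stop's. With the foot against the fence the slot's mouth, from stop_edge to here, is 8.4 to 9.9 mm wide and 55 mm over the table, and the slot is 40 mm deep. At the start it is 3 to 5 mm narrower.
- wedge_center (a point): Centre (36 mm above the tip) of the loose pale wooden wedge: 72 mm tall, 28 mm wide along x. Thickness along y: 3 mm at the thin end, 7 mm at 8 mm up, then evenly to 12.4 mm at 62 mm up; above that a flat head 20 mm thick, 12 mm tall. z points from thin end to head. Both broad faces lean alike: a half turn makes no difference. In the slot its x lies along the board's x.
- wedge: The same wedge, origin at the middle of its thin end. It goes 20 to 38 mm down into the slot before it binds (1 mm of slot width makes 10 mm of depth) and never reaches the bottom. A push or tap of 15 to 25 N on its head, once it binds, locks it well; friction then holds it. Above 70 N between wedge and foot the foot splits: keep pushes below 30 N.
- reamer: Bystander: round reamer with a wooden grip, 15 mm across, 65 mm tall, upright in the rack's second pocket; origin at its foot.
- bowl: Bystander: steel bowl, 120 mm across, 50 mm high; origin under its centre.
- rod_pot: Bystander: white pot, 80 mm across, 90 mm high, with glass rods that stand out to 200 mm; origin under its centre.
- jar: Bystander: amber jar, 56 mm across, 75 mm high; origin under its centre.
- marver: Bystander: dark paddle, 70 by 60 by 12 mm, with a wooden handle along its -x, 190 mm long in all; lies flat, origin on the table near where blade and handle meet.
- tile_block: Bystander: white ceramic block 90 by 50 by 20 mm; origin under its centre.
- brush: Bystander: brush lying on the table; origin at its underside.
- tweak: Bystander: small spatula, 170 mm long, lying on the table; origin at its underside.
- rack: Fixed dark wooden rack, 70 (x) by 110 (y) by 37 mm high; origin at the centre of its underside. The wedge starts upright, thin end down, loose in its middle pocket, 30 mm deep, floor 7 mm over the table; x along the rack's x. A reamer stands in a second pocket 38 mm to -y.
There are look-alikes about, which are no part of the job. Of the things shaped like the burner, the wooden one is meant. Of the things shaped like the wedge, the wooden one is meant.

How it is judged:
By the outcome, as a careful person would: the job done as asked, in the order asked, and still so for the second after the job is handed in, with the robot touching nothing.
It also fails if it takes over 58 s, if anything falls off the work surface, if the arm or the gripper's body presses on something with over 40 N, if the wrist force passes 120 N, or if a joint passes its speed limit or range.

ROBOT

A 6-joint arm with a two-finger parallel gripper is mounted at the origin on the work surface. World frame = base frame: x ahead of the robot, y to its left, z up, the work surface at z = 0. Lengths are in m, angles in rad, forces in N, time in s.
With the tool pointing down it reaches from about 0.35 to 0.975 m from the base axis. Payload 4.9 kg.
Tool frame: the origin (TCP) lies at the very end of the fingers, on their centre line; the grasp point (between the pads) lies 19 mm behind it; z points along the fingers, y is the line along which they close (so a half turn about z gives the same grasp; the last joint's range is limited). The gripper opens to 85 mm and grips with 20 to 120 N. Pads are 22 mm wide; open, the fingers measure 114 mm over their backs; the gripper's body (76 mm by 85 mm) begins 54 mm behind the grasp point. The pads swing forward as they close: fully open they stand 13 mm farther back than shut.
Start: joints at [-1.32, 0.053, 1.613, -0, 1.476, -0.119], TCP at [0.226, -0.583, 0.231] pointing down, gripper open.
Joint ranges: [-3.01, 3.01], [-1.01, 2.22], [0.06, 2.58], [-1.02, 4.17], [0.09, 2.62], [-3.14, 3.14]. Speed limits (rad/s): [2.57, 2.57, 3.14, 3.14, 3.14, 3.14].

INTERFACE

Orientations are given as a rotation vector (axis times angle).
In Python, from station import * gives the robot as it stands.
- The arm moves only by the shell command python3 -m crank 'ROWS' [OPENING] [FORCE]. ROWS is JSON, a list of rows, each an object with "offset": the shift along the tool's x, y, z in m, a list of three; "twist": the turn, a rotation vector about the tool's x, y, z in degrees, a list of three. In form: [{"offset": [x, y, z], "twist": [rx, ry, rz]}, ...]. A call has 1 to 20 rows; each row is the pose to reach, as a shift and turn from the pose commanded when the call began, along the tool's axes at that moment; what a row does not reach only later rows make up. A row lasts 1/8 s, in which the tool goes at most 62.5 mm and 10.7 degrees, less where a joint would pass 70% of its speed; a pose out of reach is approached as far as the arm can. A call with a gripper value outside its range is refused whole. OPENING is the opening, from 0 (shut) to 1 (fully open), set as the call begins (- or left out, the last holds). The fingers move at their own pace and stop on an object; FORCE is the grip in N (left out, the last holds). Time passes only in rows, so rows that repeat a pose let the fingers close. It gives the time, the measured TCP pose, the force, the opening and the grip force at its end, in the units of the state.
- get_obs(): the state, without advancing time (a new reading comes with each control period).
- get_image(name): name is "side" or "top"; returns the picture (384x512x3 uint8, red, green, blue); there is no depth.
- get_calibration(name): a dict with "intrinsics" (3x3 intrinsics, pixels), "world_from_camera" (4x4, takes a point from camera to world coordinates). Camera axes: x right, y up, looking along -z (the intrinsics and any distortion apply to the point x, -y, -z); pixel columns grow to the right and rows downward; lengths in m; the calibration is good to about 2 mm. A picture is of the moment at which its call begins. get_calibration takes no time and is no camera call.
- finish_job(): hands the job in; it is judged then, once.
Trained networks look in the newest picture that a camera, given by its name, has taken for a name from the list of things; names that differ only in an ending like _2 or _b are one class to them, and where a whole thing is asked for, a point or a joint stands for the part that bears it (a point fixed in the world has none). Each returns a list of dicts, best first, with "confidence" (0 to 1); they miss things now and then, are a little off and sometimes report something else, mostly with a low value. They report only what shows in the picture. A call takes as long as a camera call. They do not tell look-alikes from the thing itself.
- cut_out(query, camera): "region" (384x512 bool, what is visible of it) and "rect" ([centre column, centre row, width, height] in pixels, round what is visible of it).
The state is a dict: "t": time; "q": joint angles; "dq": joint speeds; "effort": joint torques, N m; "tool_pos": TCP position; "tool_rot": TCP orientation; "contact_force": force on the tool from outside, world axes, zero at the start; "wrist_torque": the same for the moment, N m; "opening": finger opening in m; "grip_force": force on a finger pad.
Only numpy, scipy, OpenCV 4.12 (cv2) and the standard library are available. Lean on these libraries where they do the work, as an engineer would, in place of code of your own. Each camera call takes 0.05 s, during which the arm holds its last target. There are 200 camera calls.

## Working session

There is one attempt and no reset: what is moved stays moved. The work goes in short steps, Python scripts to look and compute and a shell command to move; the robot and the scene stay as the last step left them, time stands still between calls to the robot, and variables do not carry over. Pictures are saved under pics/ and viewed, at most 10 in all, crops included, and the job is handed in when it is done.

```bash
mkdir -p pics; ls; python3 - <<'E'
from station import *
import cv2
for n in("side","top"):
    im=get_image(n); cv2.imwrite(f"pics/{n}0.png",cv2.cvtColor(im,cv2.COLOR_RGB2BGR))
    c=get_calibration(n); print(n,c)
    for q in("board","burner","burner_knob","wedge","rack","stop_edge","foot_edge"):
        try: print(q,[(round(d["confidence"],2),[round(float(v),1) for v in d["rect"]]) for d in cut_out(q,n)])
        except Exception as e: print(q,e)
print(get_obs())
E
```

```text
pics
side {'intrinsics': array([[346.48749482,   0.        , 250.4901767 ],
       [  0.        , 346.48749482, 193.84791486],
       [  0.        ,   0.        ,   1.        ]]), 'world_from_camera': array([[ 0.98617559,  0.1147782 , -0.11951433,  0.40445917],
       [-0.16560647,  0.70739709, -0.6871418 , -0.66419357],
       [ 0.00567519,  0.69743482,  0.71662575,  0.75326146],
       [ 0.        ,  0.        ,  0.        ,  1.        ]])}
board [(0.97, [266.5, 184.3, 59.8, 64.4])]
burner [(0.84, [267.6, 160.1, 43.1, 58.4]), (0.65, [201.8, 218.9, 59.5, 64.9])]
burner_knob [(0.89, [269.1, 157.9, 43.3, 55.4]), (0.63, [201.0, 220.0, 57.6, 69.4])]
wedge [(0.71, [294.8, 127.1, 22.2, 59.4]), (0.64, [282.7, 287.2, 16.8, 17.5]), (0.53, [239.7, 277.3, 15.3, 25.0])]
rack [(0.98, [284.1, 296.2, 48.7, 52.3])]
stop_edge [(0.98, [269.4, 193.8, 30.2, 20.1]), (0.7, [282.8, 286.9, 13.2, 17.1]), (0.68, [352.1, 244.2, 48.4, 40.8]), (0.6, [283.5, 296.3, 45.3, 52.6])]
foot_edge [(0.72, [268.9, 160.6, 49.4, 51.5]), (0.57, [201.8, 220.3, 54.1, 63.5]), (0.48, [282.5, 296.2, 40.4, 51.8])]
top {'intrinsics
[... 820 characters left out ...]
25.8, 176.9, 80.4, 43.5])]
{'t': 0.8, 'q': array([-1.31999388e+00,  5.26815468e-02,  1.61285515e+00, -3.68902799e-05,
        1.47603853e+00, -1.18994258e-01]), 'dq': array([ 0.00051239,  0.00033914,  0.00014496,  0.00031917, -0.00208495,
       -0.00133632]), 'effort': array([ 3.99358260e-04, -3.93630481e+01, -3.70445216e+01, -1.88132976e-04,
        1.68960055e-04,  2.03352266e-05]), 'tool_pos': array([ 0.22588245, -0.58274178,  0.23134185]), 'tool_rot': array([ 3.08802355e+00,  5.77572932e-01, -5.57587180e-05]), 'contact_force': array([-0.26129052,  0.98536171,  0.32022165]), 'wrist_torque': array([-0.01004393,  0.03411192, -0.00687829]), 'grip_force': 0.0, 'opening': 0.08512653840747496}
```

```bash
python3 - <<'E'
import cv2,numpy as np
a=cv2.imread("pics/side0.png")[90:340,150:420]
b=cv2.imread("pics/top0.png")[120:290,160:400]
a=cv2.resize(a,None,fx=2.2,fy=2.2,interpolation=3);cv2.imwrite("pics/s1.png",a)
cv2.imwrite("pics/t1.png",cv2.resize(b,None,fx=3.3,fy=3.3,interpolation=3))
E
```

```text
(no output)
```

View pics/s1.png

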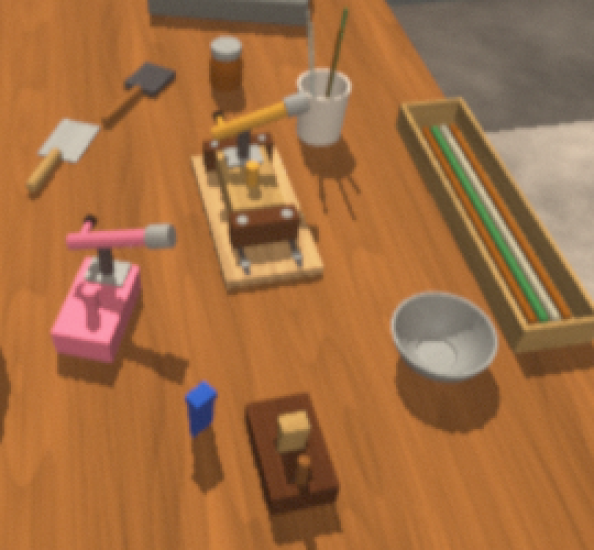

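View pics/t1.png

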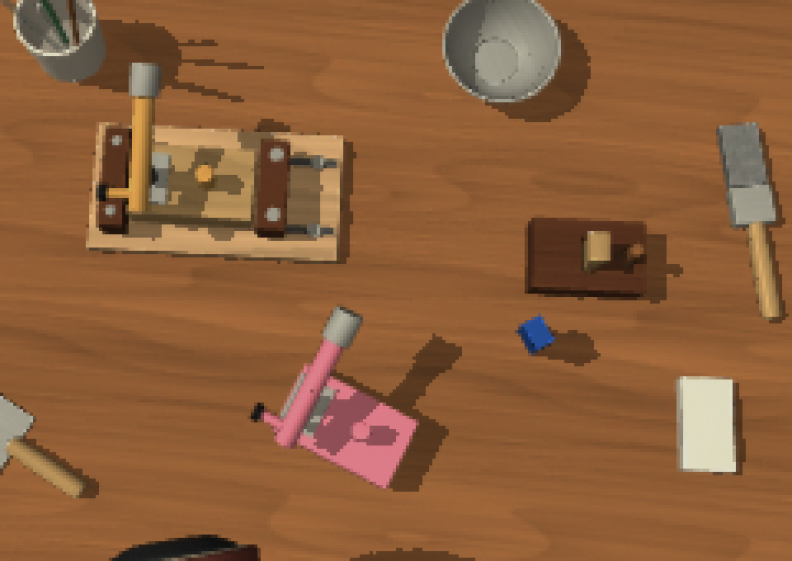

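The wooden burner is at top px (222,172), and the wooden wedge is in the rack at (341,193). The look-alikes are the pink burner (258,240) and the blue wedge (322,221). The yellow-wood pieces fit the description, and they sit on the board and in the rack's middle pocket. Both crops confirm this. Next I'll measure positions.

```bash
cat > h.py <<'E'
from station import *
import numpy as np, cv2
from scipy.spatial.transform import Rotation as R
from scipy.optimize import least_squares
def ray(n,p):
    c=get_calibration(n);T=c["world_from_camera"];K=c["intrinsics"]
    v=np.linalg.inv(K)@[p[0],p[1],1]; return T[:3,3],T[:3,:3]@[v[0],-v[1],-v[2]]
def at(n,p,z):
    o,d=ray(n,p); return o+d*(z-o[2])/d[2]
def tri(ps,pt):
    o1,d1=ray("side",ps);o2,d2=ray("top",pt)
    s=np.linalg.lstsq(np.c_[d1,-d2],o2-o1,rcond=None)[0]
    a=o1+d1*s[0];b=o2+d2*s[1];return (a+b)/2,np.linalg.norm(a-b)
def proj(n,P):
    c=get_calibration(n);T=c["world_from_camera"];q=T[:3,:3].T@(np.array(P)-T[:3,3]);K=c["intrinsics"]
    return K[0,2]+K[0,0]*q[0]/-q[2],K[1,2]-K[1,1]*q[1]/-q[2]
E
python3 - <<'E'
from h import *
np.set_printoptions(precision=4,suppress=True)
t=lambda x,y:(160+x/3.3,120+y/3.3)
s=lambda x,y:(150+x/2.2,90+y/2.2)
bc=[at("top",t(*p),.015) for p in((98,123),(344,137),(337,262),(88,248))]
print("board",np.array(bc),np.mean(bc,0)); print("len",np.linalg.norm(bc[0]-bc[1]),np.linalg.norm(bc[1]-bc[2]))
d=(bc[0]-bc[1]+bc[3]-bc[2]);print("yaw",np.degrees(np.arctan2(-d[0],d[1])))
bs=[at("side",s(*p),.015) for p in((193,152),(266,144),(322,267),(232,280))]
print("boardside",np.array(bs),np.mean(bs,0))
print("knobtop",at("top",t(205,174),.089),at("side",s(253,165),.089),tri(s(253,165),t(205,174)))
print("wedge head top",at("top",t(599,237),.079),at("side",s(292,417),.079))
rc=[at("top",t(*p),.037) for p in((530,219),(646,223),(644,291),(527,290))]
d=(rc[0]-rc[1]+rc[3]-rc[2]);print("rack",np.mean(rc,0),np.degrees(np.arctan2(-d[0],d[1])))
st=[at("top",t(*p),.055) for p in((262,141),(289,142),(285,235),(254,233))]
print("stop",np.array(st))
print("torch",at("top",t(146,90),.155),at("top",t(140,205),.155))
o=get_obs();r=R.from_rotvec(o["tool_rot"]);print(r.as_matrix())
E
```

```text
board [[ 0.6359  0.2035  0.015 ]
 [ 0.6453 -0.0462  0.015 ]
 [ 0.5163 -0.0508  0.015 ]
 [ 0.5066  0.1966  0.015 ]] [0.576  0.0758 0.015 ]
len 0.24989664536442088 0.1291510286545131
yaw 2.200498185124473
boardside [[ 0.5125  0.208   0.015 ]
 [ 0.6244  0.209   0.015 ]
 [ 0.6446 -0.0455  0.015 ]
 [ 0.5262 -0.0485  0.015 ]] [0.5769 0.0807 0.015 ]
knobtop [0.5741 0.0816 0.089 ] [0.5764 0.0816 0.089 ] (array([0.5753, 0.0817, 0.0887]), np.float64(0.0021484388297908163))
wedge head top [ 0.5516 -0.2938  0.079 ] [ 0.5432 -0.2872  0.079 ]
rack [ 0.5418 -0.2924  0.037 ] 4.2551201739178
stop [[0.6214 0.0336 0.055 ]
 [0.623  0.0072 0.055 ]
 [0.5301 0.0019 0.055 ]
 [0.5292 0.0318 0.055 ]]
torch [0.6296 0.1361 0.155 ] [0.5235 0.1283 0.155 ]
[[ 0.9324  0.3614 -0.    ]
 [ 0.3614 -0.9324 -0.    ]
 [-0.      0.     -1.    ]]
```

```bash
P='{"offset":[0.555,-0.4605,0],"twist":[0,0,-71]}'; python3 -m crank '[{"offset":[0.555,-0.4605,0],"twist":[0,0,-71]},{"offset":[0.555,-0.4605,0],"twist":[0,0,-71]},{"offset":[0.555,-0.4605,0],"twist":[0,0,-71]},{"offset":[0.555,-0.4605,0],"twist":[0,0,-71]},{"offset":[0.555,-0.4605,0],"twist":[0,0,-71]},{"offset":[0.555,-0.4605,0],"twist":[0,0,-71]},{"offset":[0.555,-0.4605,0],"twist":[0,0,-71]},{"offset":[0.555,-0.4605,0],"twist":[0,0,-71]},{"offset":[0.555,-0.4605,0],"twist":[0,0,-71]},{"offset":[0.555,-0.4605,0],"twist":[0,0,-71]},{"offset":[0.555,-0.4605,0],"twist":[0,0,-71]},{"offset":[0.555,-0.4605,0],"twist":[0,0,-71]},{"offset":[0.555,-0.4605,0],"twist":[0,0,-71]},{"offset":[0.555,-0.4605,0],"twist":[0,0,-71]}]' 0 40; python3 - <<'E'
from h import *
print(R.from_rotvec(get_obs()["tool_rot"]).as_matrix().round(3),get_obs()["q"].round(2))
E
```

```text
t: 2.55
tool_pos: [0.5766, 0.0468, 0.2312]
tool_rot: [-2.179, -2.263, 0.001]
contact_force: [0.0, 1.1, -0.2]
opening: -0.0004
grip_force: 0.0
[[-0.038  0.999 -0.   ]
 [ 0.999  0.038 -0.   ]
 [-0.    -0.001 -1.   ]] [-0.05 -0.06  1.72 -0.    1.48 -0.09]
```

```bash
python3 -m crank '[{"offset":[0,0,0.06],"twist":[0,0,0]},{"offset":[0,0,0.12],"twist":[0,0,0]},{"offset":[0,0,0.163],"twist":[0,0,0]},{"offset":[0,0,0.163],"twist":[0,0,0]},{"offset":[0.004,0,0.163],"twist":[0,0,0]},{"offset":[0.008,0,0.163],"twist":[0,0,0]},{"offset":[0.010,0,0.163],"twist":[0,0,0]},{"offset":[0.012,0,0.163],"twist":[0,0,0]}]'
python3 -m crank '[{"offset":[0.001,0,0],"twist":[0,0,0]},{"offset":[0.002,0,0],"twist":[0,0,0]}]'
python3 -m crank '[{"offset":[0.001,0,0],"twist":[0,0,0]},{"offset":[0.002,0,0],"twist":[0,0,0]}]'
```

```text
t: 3.55
tool_pos: [0.5771, 0.0595, 0.0694]
tool_rot: [2.177, 2.263, 0.002]
contact_force: [-0.2, 0.3, 0.1]
opening: 0.0
grip_force: 0.0
t: 3.8
tool_pos: [0.5764, 0.0613, 0.0683]
tool_rot: [-2.178, -2.263, 0.0]
contact_force: [-0.0, 1.1, -0.2]
opening: 0.0001
grip_force: 0.0
t: 4.05
tool_pos: [0.5762, 0.0633, 0.0682]
tool_rot: [-2.179, -2.263, 0.0]
contact_force: [0.6, 0.3, -0.0]
opening: 0.0001
grip_force: 0.0
```

```bash
python3 - <<'E'
from h import *
im=get_image("top");cv2.imwrite("pics/t2.png",cv2.cvtColor(cv2.resize(im[120:220,170:290],None,fx=5,fy=5,interpolation=3),cv2.COLOR_RGB2BGR))
E
```

```text
(no output)
```

View pics/t2.png

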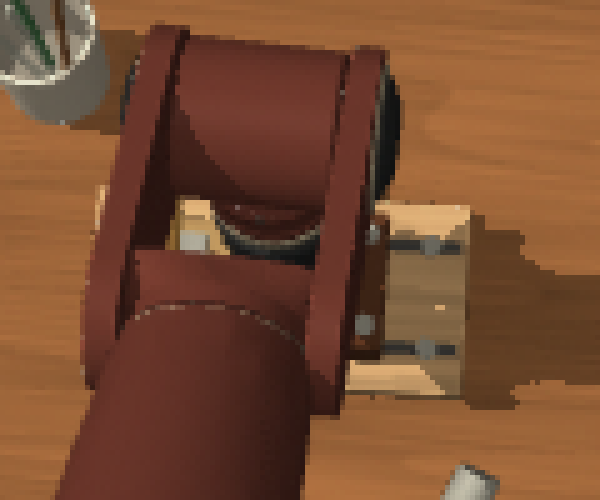

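The arm blocks the top view, so I'll keep creeping forward by force.

```bash
for i in 1 2 3; do python3 -m crank '[{"offset":[0.001,0,0],"twist":[0,0,0]},{"offset":[0.0015,0,0],"twist":[0,0,0]}]' | egrep 'pos|contact'; done
```

```text
tool_pos: [0.5762, 0.0648, 0.0683]
contact_force: [0.2, -0.7, -0.2]
tool_pos: [0.5762, 0.0656, 0.0683]
contact_force: [0.6, -2.4, -0.1]
tool_pos: [0.5762, 0.0675, 0.0683]
contact_force: [0.5, -2.9, 0.8]
```

```bash
for i in 1 2 ; do python3 -m crank '[{"offset":[0.001,0,0],"twist":[0,0,0]},{"offset":[0.001,0,0],"twist":[0,0,0]}]' | egrep 'pos|contact'; done
```

```text
tool_pos: [0.5761, 0.0688, 0.0683]
contact_force: [0.0, -2.6, 0.3]
tool_pos: [0.5764, 0.0694, 0.0685]
contact_force: [1.1, -4.6, -0.6]
```

```bash
python3 -m crank '[{"offset":[0.001,0,0],"twist":[0,0,0]},{"offset":[0.001,0,0],"twist":[0,0,0]}]' | egrep 'pos|contact'; python3 - <<'E'
from h import *
im=get_image("side");cv2.imwrite("pics/s2.png",cv2.cvtColor(cv2.resize(im[120:225,215:325],None,fx=5.5,fy=5.5,interpolation=3),cv2.COLOR_RGB2BGR))
E
```

```text
tool_pos: [0.5769, 0.0698, 0.0688]
contact_force: [2.5, -7.6, -0.8]
```

View pics/s2.png

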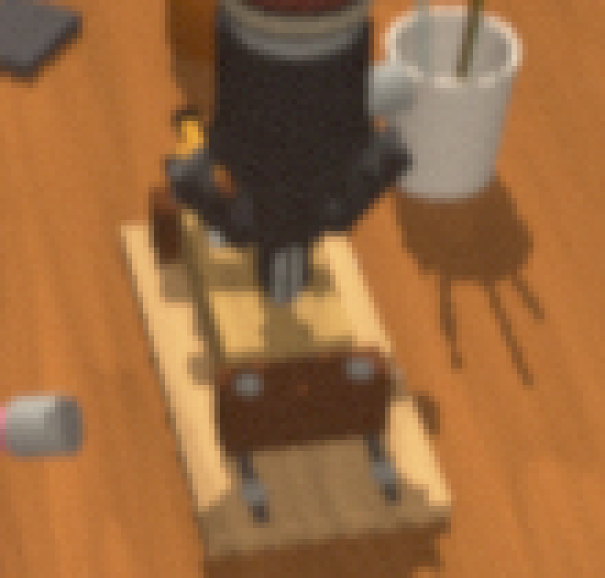

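```bash
python3 -m crank '[{"offset":[0.001,0,0],"twist":[0,0,0]},{"offset":[0.001,0,0],"twist":[0,0,0]}]' | egrep 'pos|contact';python3 -m crank '[{"offset":[0.001,0,0],"twist":[0,0,0]},{"offset":[0.001,0,0],"twist":[0,0,0]}]' | egrep 'pos|contact'
```

```text
tool_pos: [0.577, 0.0699, 0.0689]
contact_force: [2.0, -9.2, -0.3]
tool_pos: [0.5771, 0.07, 0.0691]
contact_force: [0.9, -13.6, 1.6]
```

```bash
python3 -m crank '[{"offset":[-0.025,0,0],"twist":[0,0,0]},{"offset":[-0.025,0,-0.06],"twist":[0,0,0]},{"offset":[-0.025,0,-0.12],"twist":[0,0,0]},{"offset":[-0.085,-0.01,-0.13],"twist":[0,0,-2]},{"offset":[-0.145,-0.02,-0.13],"twist":[0,0,-2]},{"offset":[-0.205,-0.03,-0.13],"twist":[0,0,-2]},{"offset":[-0.265,-0.04,-0.13],"twist":[0,0,-2]},{"offset":[-0.325,-0.044,-0.13],"twist":[0,0,-2]},{"offset":[-0.364,-0.048,-0.13],"twist":[0,0,-2]},{"offset":[-0.364,-0.048,-0.13],"twist":[0,0,-2]}]' 0.6 40
python3 - <<'E'
from h import *
t=get_image("top");s=get_image("side")
a=cv2.resize(t[140:210,180:260],(480,420),interpolation=3); b=cv2.resize(t[160:225,310:375],(300,300),interpolation=3)
c=cv2.resize(s[255:325,250:320],(300,300),interpolation=3)
out=np.zeros((600,790,3),np.uint8);out[:420,:480]=a;out[:300,485:785]=b;out[300:600,485:785]=c
cv2.imwrite("pics/m3.png",out[...,::-1])
E
```

```text
t: 7.4
tool_pos: [0.5417, -0.2944, 0.198]
tool_rot: [-2.142, -2.297, -0.003]
contact_force: [-0.4, 0.2, 0.0]
opening: 0.0512
grip_force: 0.0
```

View pics/m3.png

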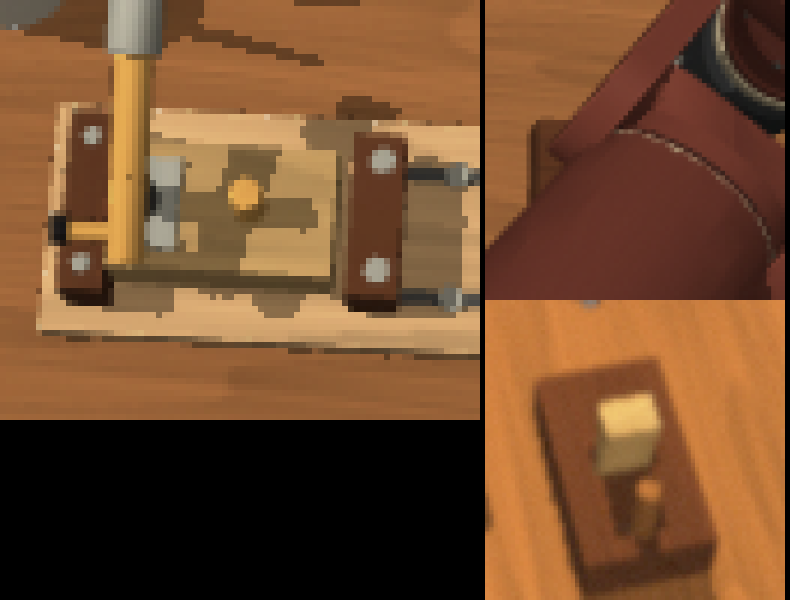

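```bash
python3 - <<'E'
from h import *
np.set_printoptions(precision=4,suppress=True)
t=lambda x,y:(180+x/6,140+y/6)
s=lambda x,y:(250+(x-485)*70/300,255+(y-300)*70/300)
print("foot",at("top",t(335,213),.055),"stop",at("top",t(351,215),.055))
print("foot corners",at("top",t(337,152),.055),at("top",t(332,278),.055))
print("stop corners",at("top",t(355,134),.055),at("top",t(347,297),.055))
print("knob",at("top",t(245,194),.089))
print("headtop",at("side",s(629,418),.079),[at("side",s(*p),.079) for p in((600,408),(655,395),(660,428),(603,440))])
print("rack",[at("side",s(*p),.037) for p in((537,382),(657,360),(714,548),(582,575))])
print("knob by side tcp now", get_obs()["tool_pos"])
E
```

```text
foot [0.578  0.0405 0.055 ] stop [0.5778 0.0319 0.055 ]
foot corners [0.6118 0.043  0.055 ] [0.5425 0.0384 0.055 ]
stop corners [0.6227 0.0344 0.055 ] [0.533  0.0294 0.055 ]
knob [0.575  0.0857 0.089 ]
headtop [ 0.5434 -0.2947  0.079 ] [array([ 0.5301, -0.2867,  0.079 ]), array([ 0.5597, -0.284 ,  0.079 ]), array([ 0.5576, -0.3027,  0.079 ]), array([ 0.5277, -0.3046,  0.079 ])]
rack [array([ 0.5073, -0.2419,  0.037 ]), array([ 0.5758, -0.2391,  0.037 ]), array([ 0.5775, -0.3502,  0.037 ]), array([ 0.5088, -0.3531,  0.037 ])]
knob by side tcp now [ 0.542  -0.292   0.1979]
```

```bash
python3 -m crank '[{"offset":[0,0.001,0.06],"twist":[0,0,0]},{"offset":[0,0.001,0.11],"twist":[0,0,0]},{"offset":[0,0.001,0.146],"twist":[0,0,0]},{"offset":[0,0.001,0.146],"twist":[0,0,0]}]' | egrep "pos|force|open"
python3 -m crank '[{"offset":[0,0,0],"twist":[0,0,0]},{"offset":[0,0,0],"twist":[0,0,0]},{"offset":[0,0,0],"twist":[0,0,0]},{"offset":[0,0,0],"twist":[0,0,0]},{"offset":[0,0,0],"twist":[0,0,0]},{"offset":[0,0,0],"twist":[0,0,0]}]' 0.1 60| egrep "pos|force|open"
```

```text
tool_pos: [0.5408, -0.2891, 0.0484]
contact_force: [-0.1, 0.7, 1.1]
opening: 0.0514
grip_force: 0.0
tool_pos: [0.5446, -0.2936, 0.055]
contact_force: [1.6, 1.9, 6.9]
opening: 0.0269
grip_force: 61.6
```

```bash
python3 -m crank '[{"offset":[0,0,-0.03],"twist":[0,0,0]},{"offset":[0,0,-0.07],"twist":[0,0,0]},{"offset":[0,0,-0.13],"twist":[0,0,0]},{"offset":[0.055,0.01,-0.146],"twist":[0,0,1.5]},{"offset":[0.11,0.02,-0.146],"twist":[0,0,1.5]},{"offset":[0.165,0.03,-0.146],"twist":[0,0,1.5]},{"offset":[0.22,0.04,-0.146],"twist":[0,0,1.5]},{"offset":[0.275,0.05,-0.146],"twist":[0,0,1.5]},{"offset":[0.3255,0.059,-0.146],"twist":[0,0,1.5]},{"offset":[0.3255,0.059,-0.11],"twist":[0,0,1.5]},{"offset":[0.3255,0.059,-0.071],"twist":[0,0,1.5]},{"offset":[0.3255,0.059,-0.071],"twist":[0,0,1.5]},{"offset":[0.3255,0.059,-0.071],"twist":[0,0,1.5]}]'
python3 - <<'E'
from h import *
s=get_image("side")
print(R.from_rotvec(get_obs()["tool_rot"]).as_matrix().round(3),get_obs()["tool_pos"])
cv2.imwrite("pics/s4.png",cv2.resize(s[130:220,220:320],(660,594),interpolation=3)[...,::-1])
t=get_image("top");cv2.imwrite("pics/t4raw.png",t[...,::-1]);cv2.imwrite("pics/s4raw.png",s[...,::-1])
E
```

```text
t: 10.38
tool_pos: [0.5788, 0.0359, 0.1249]
tool_rot: [2.168, 2.271, 0.002]
contact_force: [0.0, 0.1, 0.3]
opening: 0.0267
grip_force: 60.7
[[-0.046  0.999  0.004]
 [ 0.999  0.046 -0.   ]
 [-0.     0.004 -1.   ]] [0.57935949 0.03580972 0.12568773]
```

View pics/s4.png

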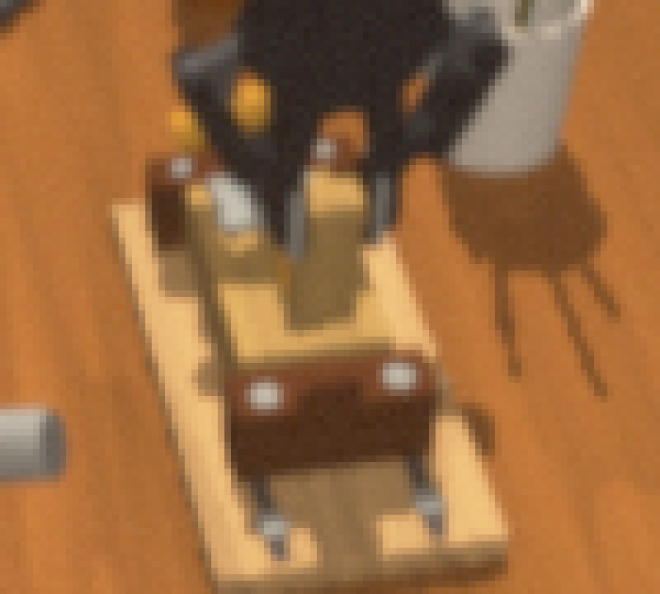

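```bash
python3 - <<'E'
from h import *
np.set_printoptions(precision=4,suppress=True)
s=lambda x,y:(220+x/6.6,130+y/6.6)
for z in(.076,.080,.084): print("tip",z,at("side",s(320,327),z))
print("head top front edge", at("side",s(338,205),.152), "head bottom",at("side",s(338,240),.140))
print("stop edge",at("side",s(228,372),.055),at("side",s(435,352),.055))
print("stop front edge",at("side",s(232,415),.055),at("side",s(440,390),.055))
print("stop screws",at("side",s(266,395),.057),at("side",s(400,375),.057))
print("screws top",at("top",(180+383/6,140+160/6),.057),at("top",(180+376/6,140+269/6),.057))
print("slot proj", [ (np.array(proj("side",p))-[220,130])*6.6 for p in((.578,.0405,.055),(.578,.0319,.055),(.579,.036,.08))])
E
```

```text
tip 0.076 [0.5773 0.033  0.076 ]
tip 0.08 [0.5763 0.0288 0.08  ]
tip 0.084 [0.5753 0.0247 0.084 ]
head top front edge [0.5795 0.0239 0.152 ] head bottom [0.5785 0.0162 0.14  ]
stop edge [0.5374 0.0331 0.055 ] [0.6294 0.0309 0.055 ]
stop front edge [0.5345 0.007  0.055 ] [0.6259 0.0075 0.055 ]
stop screws [0.5507 0.0146 0.057 ] [0.6103 0.0173 0.057 ]
screws top [0.6091 0.0179 0.057 ] [0.5492 0.0156 0.057 ]
slot proj [array([316.0521, 349.9159]), array([319.9897, 363.413 ]), array([322.8397, 315.0253])]
```

```bash
python3 -m crank '[{"offset":[0.0015,-0.001,0.01],"twist":[0,0,0]},{"offset":[0.0015,-0.001,0.019],"twist":[0,0,0]},{"offset":[0.0015,-0.001,0.022],"twist":[0,0,0]},{"offset":[0.0015,-0.001,0.025],"twist":[0,0,0]},{"offset":[0.0015,-0.001,0.026],"twist":[0,0,0]},{"offset":[0.0015,-0.001,0.026],"twist":[0,0,0]}]'
python3 -m crank '[{"offset":[0,0,0.001],"twist":[0,0,0]},{"offset":[0,0,0.002],"twist":[0,0,0]},{"offset":[0,0,0.002],"twist":[0,0,0]}]' | egrep "pos|force|opening"
python3 -m crank '[{"offset":[0,0,0.001],"twist":[0,0,0]},{"offset":[0,0,0.002],"twist":[0,0,0]},{"offset":[0,0,0.002],"twist":[0,0,0]}]' | egrep "pos|force|opening"
```

```text
t: 11.22
tool_pos: [0.577, 0.0376, 0.0974]
tool_rot: [2.169, 2.273, 0.0]
contact_force: [0.6, 0.1, -0.5]
opening: 0.0271
grip_force: 60.7
tool_pos: [0.5769, 0.0377, 0.0953]
contact_force: [-0.1, 0.5, -0.6]
opening: 0.0266
grip_force: 60.7
tool_pos: [0.5769, 0.0378, 0.0932]
contact_force: [-0.3, 1.0, -1.3]
opening: 0.0269
grip_force: 60.8
```

```bash
for i in 1 2 3; do python3 -m crank '[{"offset":[0,0,0.001],"twist":[0,0,0]},{"offset":[0,0,0.002],"twist":[0,0,0]},{"offset":[0,0,0.002],"twist":[0,0,0]}]' | egrep "pos|contact"; done
```

```text
tool_pos: [0.5769, 0.0378, 0.0912]
contact_force: [-0.0, 2.6, 0.3]
tool_pos: [0.577, 0.0378, 0.0893]
contact_force: [-0.1, 3.2, 1.7]
tool_pos: [0.577, 0.0378, 0.0873]
contact_force: [1.0, 4.4, 0.8]
```

```bash
python3 -m crank '[{"offset":[0.001,0,0],"twist":[0,0,0]},{"offset":[0.001,0,0.0],"twist":[0,0,0]},{"offset":[0.001,0,0.002],"twist":[0,0,0]},{"offset":[0.001,0,0.002],"twist":[0,0,0]}]' | egrep "pos|contact"
for i in 1 2; do python3 -m crank '[{"offset":[0.0005,0,0.001],"twist":[0,0,0]},{"offset":[0.0005,0,0.002],"twist":[0,0,0]},{"offset":[0.0005,0,0.002],"twist":[0,0,0]}]' | egrep "pos|contact"; done
```

```text
tool_pos: [0.5767, 0.0383, 0.085]
contact_force: [1.2, 1.2, -1.3]
tool_pos: [0.5771, 0.0386, 0.084]
contact_force: [-1.4, -1.3, 4.5]
tool_pos: [0.5775, 0.0389, 0.0817]
contact_force: [0.5, -5.1, 4.5]
```

```bash
python3 -m crank '[{"offset":[-0.001,0,0],"twist":[0,0,0]},{"offset":[-0.001,0,0.0],"twist":[0,0,0]},{"offset":[-0.001,0,0.002],"twist":[0,0,0]},{"offset":[-0.001,0,0.002],"twist":[0,0,0]}]' | egrep "pos|contact"
for i in 1 2; do python3 -m crank '[{"offset":[0,0,0.001],"twist":[0,0,0]},{"offset":[0,0,0.001],"twist":[0,0,0]}]' | egrep "pos|contact"; done
```

```text
tool_pos: [0.5774, 0.0386, 0.0805]
contact_force: [-0.9, -2.3, 8.8]
tool_pos: [0.5775, 0.0386, 0.0804]
contact_force: [-2.4, -2.7, 13.3]
tool_pos: [0.5776, 0.0386, 0.0802]
contact_force: [-3.8, -2.5, 16.7]
```

```bash
python3 -m crank '[{"offset":[0,0,0],"twist":[0,0,0]},{"offset":[0,0,0],"twist":[0,0,0]},{"offset":[0,0,0],"twist":[0,0,0]},{"offset":[0,0,-0.03],"twist":[0,0,0]},{"offset":[0,0,-0.08],"twist":[0,0,0]},{"offset":[0,0,-0.10],"twist":[0,0,0]},{"offset":[0,0,-0.10],"twist":[0,0,0]}]' 0.5 40
python3 - <<'E'
from h import *
s=get_image("side")
cv2.imwrite("pics/s5.png",cv2.resize(s[130:220,220:320],(660,594),interpolation=3)[...,::-1])
E
```

```text
t: 16.23
tool_pos: [0.5777, 0.0387, 0.1786]
tool_rot: [2.167, 2.272, 0.003]
contact_force: [1.0, -0.2, -0.3]
opening: 0.0425
grip_force: 0.0
```

View pics/s5.png

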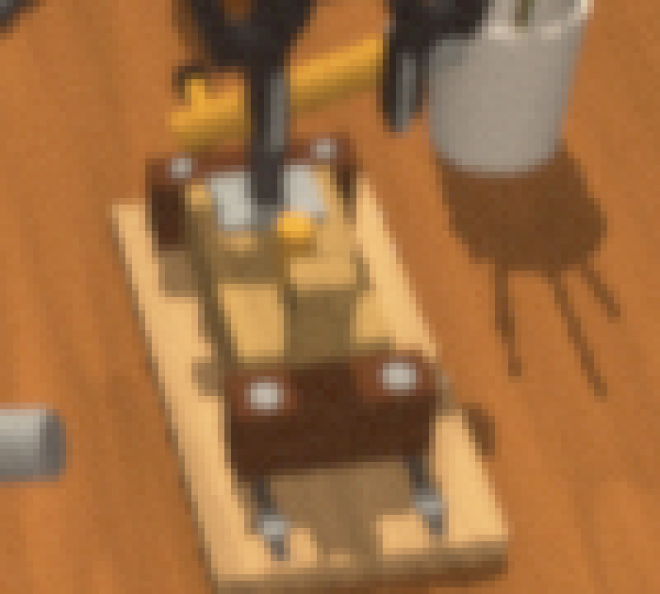

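The wedge stands upright in the slot, with its head at crop (322,270), and the burner sits against the fence. Next I'll press the head with the fingers shut.

```bash
python3 -m crank '[{"offset":[-0.0015,0,0],"twist":[0,0,0]},{"offset":[-0.0015,0,0],"twist":[0,0,0]},{"offset":[-0.0015,0,0],"twist":[0,0,0]},{"offset":[-0.0015,0,0.03],"twist":[0,0,0]},{"offset":[-0.0015,0,0.055],"twist":[0,0,0]},{"offset":[-0.0015,0,0.062],"twist":[0,0,0]},{"offset":[-0.0015,0,0.064],"twist":[0,0,0]},{"offset":[-0.0015,0,0.064],"twist":[0,0,0]}]' 0 40
for i in 1 2 3; do python3 -m crank '[{"offset":[0,0,0.001],"twist":[0,0,0]},{"offset":[0,0,0.002],"twist":[0,0,0]},{"offset":[0,0,0.002],"twist":[0,0,0]}]' | egrep "pos|contact"; done
```

```text
t: 17.27
tool_pos: [0.5776, 0.0371, 0.1144]
tool_rot: [2.168, 2.272, 0.002]
contact_force: [1.0, -0.4, -0.5]
opening: 0.0002
grip_force: 0.0
tool_pos: [0.577, 0.0371, 0.1115]
contact_force: [-0.6, -0.3, -0.6]
tool_pos: [0.5768, 0.0371, 0.1091]
contact_force: [-0.5, -0.1, 0.4]
tool_pos: [0.5768, 0.0371, 0.1071]
contact_force: [0.4, 0.3, -0.3]
```

```bash
for i in 1 2 3 4; do python3 -m crank '[{"offset":[0,0,0.0005],"twist":[0,0,0]},{"offset":[0,0,0.001],"twist":[0,0,0]}]' | egrep "pos|contact"; done
```

```text
tool_pos: [0.577, 0.0371, 0.1063]
contact_force: [0.0, -0.7, -0.7]
tool_pos: [0.5769, 0.0371, 0.1053]
contact_force: [-0.8, 0.4, -0.1]
tool_pos: [0.577, 0.0371, 0.1044]
contact_force: [-0.8, 0.9, 2.3]
tool_pos: [0.5772, 0.0371, 0.1043]
contact_force: [-2.8, -0.0, 6.5]
```

```bash
for i in 1 2 3; do python3 -m crank '[{"offset":[0,0,0.0005],"twist":[0,0,0]},{"offset":[0,0,0.001],"twist":[0,0,0]},{"offset":[0,0,0.001],"twist":[0,0,0]}]' | egrep "pos|contact"; done
```

```text
tool_pos: [0.5777, 0.037, 0.1042]
contact_force: [-2.2, -0.7, 8.4]
tool_pos: [0.5782, 0.037, 0.1041]
contact_force: [-2.6, -0.0, 10.8]
tool_pos: [0.5787, 0.037, 0.104]
contact_force: [-4.6, -1.1, 13.6]
```

```bash
for i in 1 2 3; do python3 -m crank '[{"offset":[0,0,0.0005],"twist":[0,0,0]},{"offset":[0,0,0.001],"twist":[0,0,0]},{"offset":[0,0,0.001],"twist":[0,0,0]}]' | egrep "pos|contact"; done
```

```text
tool_pos: [0.5791, 0.037, 0.1038]
contact_force: [-4.8, 0.7, 15.7]
tool_pos: [0.5795, 0.037, 0.1037]
contact_force: [-6.3, -0.1, 20.3]
tool_pos: [0.58, 0.037, 0.1035]
contact_force: [-6.4, 0.5, 21.5]
```

```bash
python3 -m crank '[{"offset":[0,0,-0.012],"twist":[0,0,0]},{"offset":[0,0,-0.05],"twist":[0,0,0]},{"offset":[0,0,-0.11],"twist":[0,0,0]},{"offset":[-0.06,0,-0.13],"twist":[0,0,0]},{"offset":[-0.12,0,-0.13],"twist":[0,0,0]},{"offset":[-0.18,0,-0.13],"twist":[0,0,0]},{"offset":[-0.18,0,-0.13],"twist":[0,0,0]}]'
python3 - <<'E'
from h import *
s=get_image("side");t=get_image("top")
out=np.zeros((500,800,3),np.uint8)
out[:,:400]=cv2.resize(s[120:220,230:310],(400,500),interpolation=3);out[:420,400:]=cv2.resize(t[140:203,185:245],(400,420),interpolation=3)
cv2.imwrite("pics/m6.png",out[...,::-1])
E
```

```text
t: 22.52
tool_pos: [0.5849, -0.1463, 0.2267]
tool_rot: [-2.175, -2.267, 0.001]
contact_force: [-0.7, -0.4, 0.7]
opening: 0.0
grip_force: 0.0
```

View pics/m6.png

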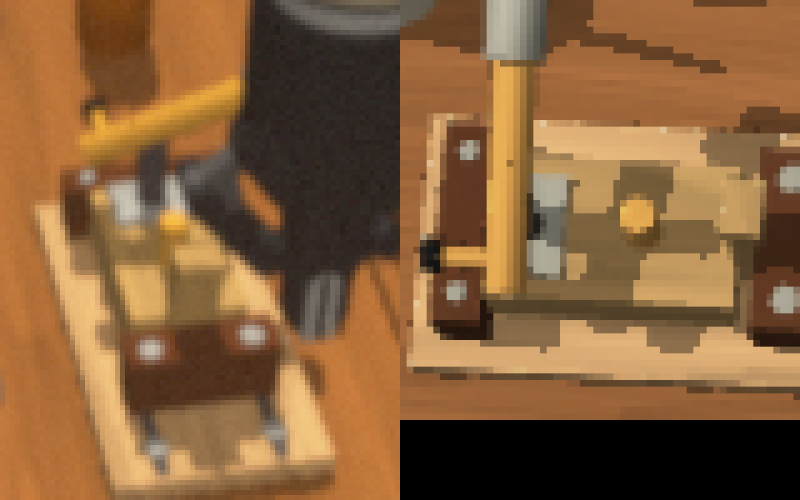

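The wedge stands upright and locked in the slot, the burner is against the fence, and the robot is clear.

```bash
python3 -c "
from station import *
print(finish_job())"
```

```text
the job is handed in; nothing more can be done
None
```

The job is handed in: I slid the burner's foot back against the fence and pressed the wooden wedge into the slot with about 21 N, where it stayed upright after I let go. My last picture showed the burner standing and the robot clear, but no verdict came back.

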